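# Feed the token into the encoder

## Task

Pick up the feed stick from the mouse mat and, with its tip and never with the gripper, gently push the token out of the encoder's loading bay through the guide channel until it is fully home and stays caught inside when you draw the stick back. Do not force it: once it comes up against the rubber stop, push no further. Then lay the stick flat on the mat again, and leave everything else on the desk where it is.

Things in the scene. Friction and masses are not known exactly. Their poses are not given: they have to be found in the camera images.
- encoder: Desktop token encoder, fixed: grey base plate 270 x 100 x 8 mm (x from -100 to +170 mm), black guide walls, black housing 48 mm high from x = 115 mm on. Origin: underside, on the centre line of the channel; +x is the feed direction, z up. The floor of bay and channel is 8 mm above the origin, the tops of the walls 30 mm.
- bay (a point): Middle of the floor of the loading bay, at x = -65, z = 8 mm in the encoder's frame. The bay is open above and at its rear (-x) end, 48 mm wide between its walls, and reaches from x = -95 to -35 mm; a funnel then narrows to the guide channel.
- mouth (a point): Where the narrow channel begins, on its floor, at x = -5, z = 8 mm in the encoder's frame. The channel is 32 mm wide, straight along +x; a spring catch in its +y wall reaches 5 mm into it, 6 to 60 mm past this point. Keep the blade on the centre line: it then passes the catch.
- cover_edge (a point): Front edge of the clear cover, centre of its top face, at x = 20, z = 34 mm in the encoder's frame (underside at z = 30 mm). Beneath it a spring shuttle pushes the token back with 4 N, rising to 8 N, and the catch rubs on it. A token let go before the catch has snapped in behind it is pushed back out by about 38 mm; a caught one stays.
- home (a point): Nominal centre of the caught token's underside, x = 63, z = 8 mm in the encoder's frame. Catch, shuttle and stop are set up to 15 mm nearer or deeper on each encoder, unmarked. 1 to 3 mm past the catch the token meets a rubber stop, stiffening by 5 N/mm: it is home when about 12 to 15 N is felt; over 22 N is forcing it.
- token: White plastic token, a flat block 44 (x) x 30 (y) x 14 (z) mm, about 30 g, lying flat in the encoder's loading bay, somewhat off centre and askew. Origin: centre of its underside.
- stick: Feed stick, about 80 g: a black handle 80 mm long, 20 mm wide, 26 mm high, from which a bare aluminium blade 10 mm wide and 10 mm high runs 150 mm straight ahead; blade and handle are flush underneath. Origin: on the underside of the handle, 50 mm from its rear end (the handle reaches from x = -50 to +30 mm, the blade on to x = +180 mm); x points along the blade to its tip, z up. Lies flat on the mat.
- stick_tip (a point): Centre of the blade's flat end face, 180 mm ahead of the stick's origin and 5 mm above its underside.
- mat: Grey mouse mat 220 (x) x 280 (y) x 3 mm, fixed on the desk. Origin: centre of its underside; top 3 mm above it.
- mouse: Black computer mouse 100 x 58 x 32 mm, loose bystander. Origin: centre of underside.
- stamp: Wooden hand stamp, 60 x 30 mm foot, 74 mm high, loose bystander. Origin: centre of underside.
- stapler: Stapler 140 x 36 x 54 mm, loose bystander. Origin: centre of underside.
Not all that is in view belongs to the job. Leave any turquoise or yellow look-alike of the stick alone.

How it is judged:
By the outcome, as a careful person would: the job done as asked, in the order asked, and still so for the second after the job is handed in, with the robot touching nothing.
It also fails if it takes over 54 s, if anything falls off the work surface, if the arm or the gripper's body presses on something with over 40 N, if the wrist force passes 120 N, or if a joint passes its speed limit or range.

## Robot

A 6-joint arm with a two-finger parallel gripper is mounted at the origin on the work surface. World frame = base frame: x ahead of the robot, y to its left, z up, the work surface at z = 0. Lengths are in mm, angles in degrees, forces in N, time in s.
With the tool pointing down it reaches from about 350 to 725 mm from the base axis. Payload 6 kg.
Tool frame: the origin (TCP) lies at the very end of the fingers, on their centre line; the grasp point (between the pads) lies 19 mm behind it; z points along the fingers, y is the line along which they close (so a half turn about z gives the same grasp; the last joint's range is limited). The gripper opens to 85 mm and grips with 20 to 120 N. Pads are 22 mm wide; open, the fingers measure 114 mm over their backs; the gripper's body (76 mm by 85 mm) begins 54 mm behind the grasp point. The pads swing forward as they close: fully open they stand 13 mm farther back than shut.
Start: joints at [-57.084, 2.303, 4.859, 0, -92.561, -19.12], TCP at [143.098, -582.663, 231.261] pointing down, gripper open.
Joint ranges: [-146.85, 146.85], [-73.84, 115.35], [-62.03, 85.46], [-188.31, 113.3], [-161.28, -10.13], [-171.36, 171.36]. Speed limits (degrees/s): [147.25, 147.25, 172.46, 180, 180, 180].

## Interface

Orientations are given as [roll, pitch, yaw] about the fixed x, y, z axes, in that order (R = Rz(yaw) Ry(pitch) Rx(roll)).
In Python, from workcell import ctrl gives the robot as it stands.
- The arm moves only by the tool jog_arm, never from a script. Its argument "commands" is a list of rows, each a list of 4 numbers: the shift along the tool's x, y, z in units of 20 mm (1.0 is 20 mm), then the turn about the tool's z in units of 0.1 rad (1.0 is 0.1 rad). A call has 1 to 12 rows; each row shifts and turns the commanded pose from where the row before left it, along the tool's axes as they then stand; what a row does not reach is not made up. A row lasts 1/12 s, in which the tool goes at most 41.7 mm and 7.16 degrees, less where a joint would pass 70% of its speed; a pose out of reach is approached as far as the arm can. A call with a number of a shift or a turn outside -1 to 1 is refused whole. A call with a gripper value outside its range is refused whole. "gripper" is the closure, from 0 (fully open) to 1 (shut), set as the call begins (left out, the last holds). The fingers move at their own pace and stop on an object; "squeeze" is the grip in N (left out, the last holds). Time passes only in rows, so rows that do not move let the fingers close. It gives the time, the measured TCP pose, the force, the opening and the grip force at its end, in the units of the state.
- ctrl.get_state(): the state, without advancing time (a new reading comes with each control period).
- ctrl.camera(name): name is "scene" or "side" or "wrist"; returns a dict with "img" (384x512x3 uint8, red, green, blue), "depth" (384x512 float32, mm along the optical axis (not along the pixel's ray), 0 where there is no reading), "K" (3x3 intrinsics, pixels), "R" (3x3) and "t" (3): a world point X has camera coordinates R X + t; the wrist camera has in their place "mount" (4x4, takes a point from camera to tool coordinates, whose origin is the TCP and whose axes are the flange's). Camera axes: x right, y down, z forward; pixel columns grow to the right and rows downward; lengths in mm; the calibration is good to about 2 mm. The wrist camera is an equidistant fisheye: a pixel r from the principal point sees the ray r / f radians off the axis. A picture is of the moment at which its call begins: read the wrist's pose just before it.
- ctrl.sign_off(): hands the job in; it is judged then, once.
The state is a dict: "time": time; "joint_positions": joint angles; "joint_vel": joint speeds; "tau": joint torques, N m; "position": TCP position; "tool_rot": TCP orientation; "contact_force": force on the tool from outside, world axes, zero at the start; "ft_torque": the same for the moment, N m; "opening": opening from 0.0 (shut) to 1.0 (fully open); "grip_force": force on a finger pad.
Only numpy, scipy, OpenCV 4.12 (cv2) and the standard library are available. Lean on these libraries where they do the work, as an engineer would, in place of code of your own. Each camera call takes 0.05 s, during which the arm holds its last target. There are 200 camera calls.

## Working session

There is one attempt and no reset: what is moved stays moved. The work goes in short steps, Python scripts to look and compute and a tool call to move; the robot and the scene stay as the last step left them, time stands still between calls to the robot, and variables do not carry over. Pictures are saved under pics/ and viewed, at most 10 in all, crops included, and the job is handed in when it is done.

Besides the shell and the picture viewer there is one more tool, called after "Request:" as name([rows], argument=value, ...), one row to a line, values as JSON. jog_arm: Moves the arm, as the interface text tells. Its arguments: {"type":"object","properties":{"commands":{"type":"array","items":{"type":"array","items":{"type":"number"}}},"gripper":{"type":"number"},"squeeze":{"type":"number"}},"required":["commands"]}

```bash
ls; mkdir -p pics; cat > h.py <<'E'
import numpy as np, cv2
from workcell import ctrl
def save(c,n): cv2.imwrite('pics/'+n,cv2.cvtColor(c['img'],cv2.COLOR_RGB2BGR))
def ray(c,uv,z):
    uv=np.atleast_2d(uv).astype(float); K,R,t=c['K'],np.array(c['R']),np.array(c['t'])
    d=np.c_[uv,np.ones(len(uv))]@np.linalg.inv(K).T@R; o=-R.T@t
    return o+d*((z-o[2])/d[:,2])[:,None]
E
python3 - <<'E'
from h import *
import pickle
s=ctrl.get_state(); print(s)
D={n:ctrl.camera(n) for n in('scene','side','wrist')}
pickle.dump(D,open('d0.pkl','wb'))
for n in('scene','side'):
    save(D[n],n+'0.png'); print(n,-D[n]['R'].T@D[n]['t'],D[n]['K'])
w=D['wrist']; print(w['K'],w['mount'])
cv2.imwrite('pics/both0.png',cv2.cvtColor(np.vstack([D['scene']['img'],D['side']['img']])[:, :],cv2.COLOR_RGB2BGR))
E
```

```text
pics
{'time': 0.0, 'joint_positions': array([-5.70835106e+01,  2.33600956e+00,  4.80170534e+00, -2.72198232e-02,
       -9.25606507e+01, -1.91200903e+01]), 'joint_vel': array([-0.05488825, -0.02632753,  0.06214284, -0.02228692, -0.11971698,
        0.02097788]), 'tau': array([-3.46922880e-04, -3.68210256e+01,  3.47423458e+01,  6.93292961e+00,
       -5.38177512e-03, -4.02227431e-05]), 'position': array([ 143.0932544 , -582.34743339,  230.29682777]), 'tool_rot': array([ 1.79901376e+02, -5.40788608e-03, -1.66202403e+02]), 'contact_force': array([-0.90734683, -0.13316411, -0.11341088]), 'ft_torque': array([-0.00761918, -0.03173468,  0.00990753]), 'grip_force': 0.0, 'opening': 0.9985562904774574}
scene [1118.42366448 -293.46185825  898.63772797] [[473.55674288   0.         252.00038816]
 [  0.         473.55674288 195.90263771]
 [  0.           0.           1.        ]]
side [234.65342242 822.14540226 706.78944617] [[349.9513223    0.         251.95817829]
 [  0.         349.9513223  191.57235218]
 [  0.           0.           1.        ]]
[[297.31863964   0.         253.82006849]
 [  0.         297.31863964 196.22726045]
 [  0.           0.           1.        ]] [[ 1.93378065e-05 -9.52326349e-01 -3.05081176e-01  7.79619689e+01]
 [ 9.99999847e-01  1.87246073e-04 -5.21112340e-04  5.93965617e-01]
 [ 5.53394264e-04 -3.05081120e-01  9.52326207e-01 -1.42518271e+02]
 [ 0.00000000e+00  0.00000000e+00  0.00000000e+00  1.00000000e+00]]
```

View pics/scene0.png

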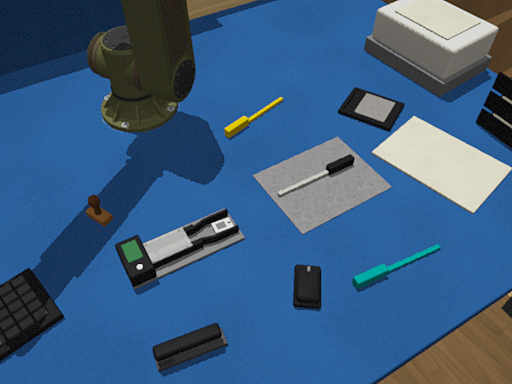

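View pics/side0.png

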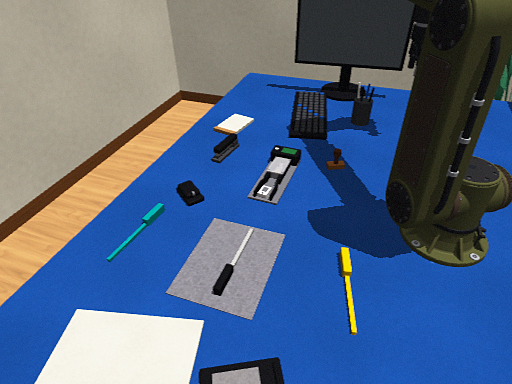

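Scene: the stick's handle is near (341,164) and its tip near (281,192). The encoder spans (115–243, 210–285), with its housing at lower left and the token at (221,226). The side view agrees.

```bash
python3 - <<'E'
from h import *
import pickle
D=pickle.load(open('d0.pkl','rb'))
a=D['scene']['img'][140:290,100:250]; b=D['scene']['img'][110:260,240:390]
o=np.hstack([cv2.resize(x,None,fx=2.66,fy=2.66*1,interpolation=cv2.INTER_CUBIC) for x in(a,b)])
a=D['side']['img'][140:215,235:310]; b=D['side']['img'][220:300,200:275]
cv2.imwrite('pics/crop0.png',cv2.cvtColor(cv2.resize(D['scene']['img'][195:295,105:255],None,fx=5,fy=5,interpolation=cv2.INTER_CUBIC),cv2.COLOR_RGB2BGR))
for n,roi,hz in(('scene',(240,125,400,235),3),('side',(165,215,290,320),3)):
    c=D[n]; x0,y0,x1,y1=roi; im=c['img'].astype(int); hsv=cv2.cvtColor(c['img'],cv2.COLOR_RGB2HSV)
    m=np.zeros(im.shape[:2],bool); m[y0:y1,x0:x1]=True
    h=m&(im.max(2)<60); 
    bl=m&(im.min(2)>165)
    for nm,k,z in(('handle',h,16),('blade',bl,13)):
        nc,l,st,ce=cv2.connectedComponentsWithStats(k.astype(np.uint8))
        i=1+st[1:,4].argmax(); ys,xs=np.where(l==i)
        r=cv2.minAreaRect(np.c_[xs,ys].astype(np.float32)); q=cv2.boxPoints(r)
        P=ray(c,q,z)[:,:2]; print(n,nm,st[i],q.round(1).tolist(),'\n',P.round(1).tolist(),ray(c,ce[i],z).round(1))
E
```

```text
scene handle [326 155  28  20 287] [[324.5, 165.60000610351562], [351.3999938964844, 153.39999389648438], [355.70001220703125, 163.0], [328.79998779296875, 175.1999969482422]] 
 [[486.8, 313.2], [487.2, 401.7], [520.8, 389.0], [519.6, 302.4]] [[503.2 350.4  16. ]]
scene blade [372 128  28  40 582] [[372.0, 128.0], [399.0, 128.0], [399.0, 167.0], [372.0, 167.0]] 
 [[435.3, 517.9], [474.2, 583.0], [588.1, 478.5], [552.0, 418.2]] [[524.8 504.4  13. ]]
side handle [213 264  20  32 317] [[210.1999969482422, 291.8999938964844], [226.3000030517578, 262.3999938964844], [235.10000610351562, 267.29998779296875], [219.0, 296.79998779296875]] 
 [[514.5, 395.9], [515.0, 301.8], [487.9, 308.6], [489.5, 400.9]] [[501.6 353.9  16. ]]
side blade [230 227  24  38 161] [[230.0, 263.0], [250.39999389648438, 225.60000610351562], [253.89999389648438, 227.5], [233.5, 264.8999938964844]] 
 [[506.6, 298.1], [506.2, 152.9], [494.1, 156.9], [495.8, 300.8]] [[500.6 234.9  13. ]]
```

View pics/crop0.png

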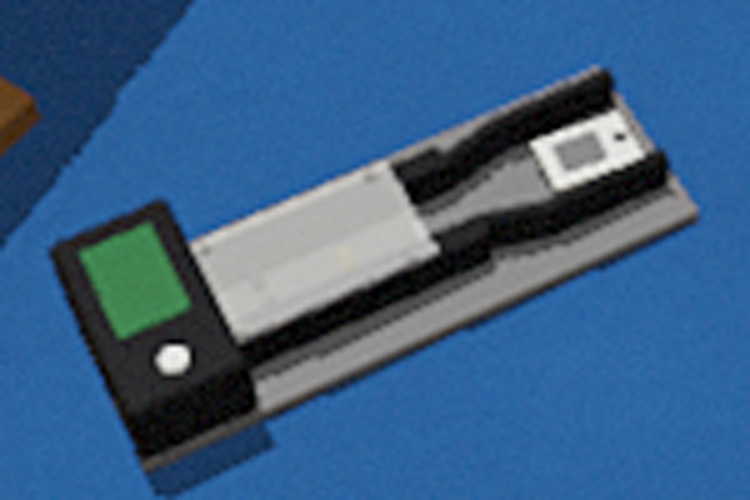

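Crop of the encoder, scaled 5×: the cover's front corners are at (388,163) and (438,245), and its back corners at (188,245) and (240,340). The token corners are near (535,145), (552,192), (645,155) and (618,112). Next I cast these to world.

```bash
python3 - <<'E'
from h import *
import pickle
c=pickle.load(open('d0.pkl','rb'))['scene']
f=lambda q,z: ray(c,np.array(q)/5+[105,195]-.4,z)[:,:2].round(1)
C=f([(388,163),(438,245),(240,340),(188,245)],34); print('cover',C.tolist())
fr=(C[0]+C[1])/2; bk=(C[2]+C[3])/2; d=bk-fr; print(np.linalg.norm(d),np.linalg.norm(C[0]-C[1]),np.degrees(np.arctan2(d[1],d[0])),fr)
P=f([(697,212),(148,462)],8); d=P[1]-P[0]; print('plate',P.tolist(),np.linalg.norm(d),np.degrees(np.arctan2(d[1],d[0])))
print('token top',f([(533,142),(551,192),(650,155),(618,110)],22).tolist())
print('walltop rear',f([(605,72),(665,155)],30).tolist())
E
```

```text
cover [[489.9, -93.1], [541.9, -93.8], [542.5, -188.3], [485.2, -188.2]]
94.82216249379678 52.00471132503285 -91.2387979420881 [515.9  -93.45]
plate [[569.3, 22.5], [561.2, -242.8]] 265.4236236660181 -91.74878133856166
token top [[504.7, -27.5], [534.2, -33.8], [539.1, 15.3], [508.6, 15.5]]
walltop rear [[491.3, 18.5], [547.9, 18.3]]
```

Request:
jog_arm([
  [-1,0,0,-1],
  [-1,0,0,-1],
  [-1,0,0,-1],
  [-1,0,0,-1],
  [-1,0,0,-1],
  [-1,0,0,-1],
  [-1,0,0,-1],
  [-1,0,0,-1],
  [-1,0,0,-1],
  [-1,0,0,-1],
  [-1,0,0,-1],
  [-1,0,0,-1],
], gripper=0.3)

```text
time: 1.15
position: [302.4, -421.0, 230.7]
tool_rot: [180.0, 0.0, -97.2]
contact_force: [0.3, 0.8, 0.5]
opening: 0.7
grip_force: 0.0
```

Request:
jog_arm([
  [-1,-1,0,-0.6],
  [-1,-1,0,-0.6],
  [-1,-1,0,0],
  [-1,-1,0,0],
  [-1,-1,0,0],
  [-1,-1,0,0],
  [-1,-1,0,0],
  [-1,-1,0,0],
  [-1,-1,0,0],
  [-1,-1,0,0],
  [-1,0,0,0],
  [-1,0,0,0],
])

```text
time: 2.15
position: [508.2, -186.5, 230.0]
tool_rot: [179.9, 0.0, -90.6]
contact_force: [-0.3, 0.2, 0.8]
opening: 0.695
grip_force: 0.0
```

Request:
jog_arm([
  [-1,0,0,0],
  [-1,0,0,0],
  [-1,0,0,0],
  [-1,0,0,0],
  [-1,0,0,0],
  [-1,0,0,0],
  [-1,0,0,0],
  [-1,0,0,0],
  [-1,0,0,0],
  [-1,0,0,0],
  [-1,0,0,0],
  [-1,0,0,0],
])

```text
time: 3.15
position: [509.9, 53.1, 231.1]
tool_rot: [180.0, 0.0, -90.6]
contact_force: [0.5, -0.5, -0.1]
opening: 0.7
grip_force: 0.0
```

Request:
jog_arm([
  [-1,0,0.5,0],
  [-1,0,0.5,0],
  [-1,0,0.5,0],
  [-1,0,0.5,0],
  [-1,0,0.5,0],
  [-1,0,0.5,0],
  [-1,0,0.5,0],
  [-1,0,0.5,0],
  [-1,0,0.5,0],
  [-1,0,0.5,0],
  [0,0,0,0],
  [0,0,0,0],
])

```text
time: 4.15
position: [511.6, 252.4, 130.1]
tool_rot: [179.9, -0.1, -90.5]
contact_force: [0.3, -0.2, -0.4]
opening: 0.704
grip_force: 0.0
```

```bash
cat >> h.py <<'E'
from scipy.spatial.transform import Rotation as Rr
def wpose(s):
    T=np.eye(4); T[:3,:3]=Rr.from_euler('xyz',s['tool_rot'],degrees=True).as_matrix(); T[:3,3]=s['position']; return T
def wray(c,T,uv,z):
    uv=np.atleast_2d(uv).astype(float); K=c['K']
    p=(uv-[K[0,2],K[1,2]])/K[0,0]; th=np.linalg.norm(p,axis=1); 
    d=np.c_[p*(np.sin(th)/np.maximum(th,1e-9))[:,None],np.cos(th)]
    M=T@c['mount']; d=d@M[:3,:3].T; o=M[:3,3]
    return o+d*((z-o[2])/d[:,2])[:,None]
E
python3 - <<'E'
from h import *
import pickle
s=ctrl.get_state(); w=ctrl.camera('wrist'); pickle.dump((s,w),open('w1.pkl','wb')); save(w,'w1.png'); print(s['position'],s['tool_rot'])
E
```

```text
[511.55189658 252.42058512 130.08069208] [ 1.79890623e+02 -9.20280185e-02 -9.04945737e+01]
```

View pics/w1.png

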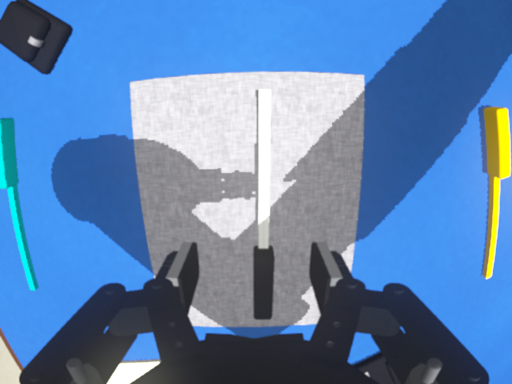

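The wrist view shows the stick: tip at (264,89), blade/handle joint at (264,247), handle end at (263,318).

```bash
python3 - <<'E'
from h import *
import pickle
s,w=pickle.load(open('w1.pkl','rb')); T=wpose(s)
for uv,z in(((264,89),13),((264,130),13),((263.5,240),13),((263,249),29),((263,317),29),((254,290),29),((273,290),29)): print(uv,wray(w,T,uv,z).round(1))
E
```

```text
(264, 89) [[501.9 161.5  13. ]]
(264, 130) [[502.1 197.4  13. ]]
(263.5, 240) [[502.4 302.3  13. ]]
(263, 249) [[503.4 303.8  29. ]]
(263, 317) [[502.9 386.5  29. ]]
(254, 290) [[512.1 350.3  29. ]]
(273, 290) [[493.2 350.7  29. ]]
```

Request:
jog_arm([
  [-1,0.15,0,0],
  [-1,0.15,0,0],
  [-1,0.15,0.5,0],
  [-1,0,0.7,0],
  [-0.2,0,1,0],
  [0,0,1,0],
  [0,0,1,0],
  [0,0,0.8,0],
  [0,0,0.6,0],
  [0,0,0.4,0],
  [0,0,0.1,0],
  [0,0,0,0],
])

```text
time: 5.2
position: [504.3, 336.0, 9.6]
tool_rot: [-180.0, 0.0, -90.6]
contact_force: [-0.2, -1.0, 0.5]
opening: 0.7
grip_force: 0.0
```

Request:
jog_arm([
  [0,0.09,0.08,0],
  [0,0,0.08,0],
  [0,0,0,0],
])

```text
time: 5.45
position: [502.3, 336.5, 6.7]
tool_rot: [-180.0, 0.1, -90.6]
contact_force: [-0.5, 0.0, 0.2]
opening: 0.703
grip_force: 0.0
```

Request:
jog_arm([
  [0,0,0,0],
  [0,0,0,0],
  [0,0,0,0],
  [0,0,0,0],
  [0,0,0,0],
  [0,0,0,0],
  [0,0,0,0],
  [0,0,0,0],
], gripper=1, squeeze=80)

```text
time: 6.12
position: [502.4, 336.5, 6.7]
tool_rot: [-180.0, 0.0, -90.6]
contact_force: [-0.6, -0.2, 4.0]
opening: 0.215
grip_force: 79.7
```

Request:
jog_arm([
  [0,0,-0.3,0],
  [0,0,-0.7,0],
  [0,0,-1,0],
  [0.4,-0.2,-1,0],
  [0.8,-0.2,-0.3,0],
  [1,-0.2,0,0],
  [1,-0.2,0,0.12],
  [1,-0.2,0,0],
  [0.6,0,0,0],
  [0,0,0,0],
  [0,0,0,0],
])

```text
time: 7.03
position: [520.7, 239.1, 71.6]
tool_rot: [180.0, -0.0, -91.3]
contact_force: [-0.5, 0.4, -1.3]
opening: 0.215
grip_force: 79.2
```

```bash
python3 - <<'E'
from h import *
import pickle
s=ctrl.get_state(); w=ctrl.camera('wrist'); pickle.dump((s,w),open('w2.pkl','wb'))
cv2.imwrite('pics/w2.png',cv2.cvtColor(cv2.resize(w['img'][0:280,130:390],None,fx=2.1,fy=2.1,interpolation=cv2.INTER_CUBIC),cv2.COLOR_RGB2BGR)); print(s['position'],s['tool_rot'],s['contact_force'],s['grip_force'])
E
```

```text
[520.6688674  239.07688194  71.60800371] [ 1.79960297e+02 -2.96780591e-04 -9.13396177e+01] [-0.53570119  0.39551282 -1.33446243] 79.19145941734314
```

View pics/w2.png

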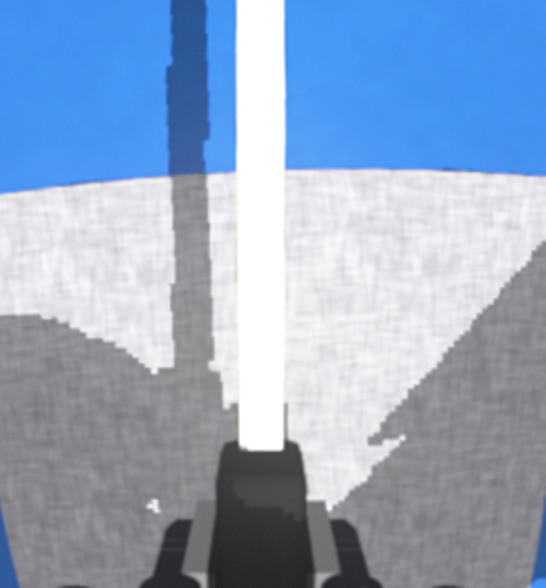

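The blade lies parallel to the tool (centre column 261, about the principal point), with the tip out of frame. I'll use the scene and side cameras for the tip.

Request:
jog_arm([
  [0.3,-0.13,0.3,0],
  [0.4,0,0.6,0],
  [0,0,0.6,0],
  [0,0,0.4,0],
  [0,0,0.15,0],
  [0,0,0,0],
  [0,0,0,0],
])

```text
time: 7.67
position: [523.2, 226.1, 31.0]
tool_rot: [180.0, -0.0, -91.2]
contact_force: [0.6, 0.8, -0.0]
opening: 0.217
grip_force: 79.2
```

```bash
python3 - <<'E'
from h import *
import pickle
s=ctrl.get_state(); D={n:ctrl.camera(n) for n in('scene','side')}; pickle.dump((s,D),open('d2.pkl','wb'))
o=np.hstack([cv2.resize(D['scene']['img'][190:290,130:280],(450,300),interpolation=cv2.INTER_CUBIC)[:, :],cv2.resize(D['side']['img'][150:250,220:320],(300,300),interpolation=cv2.INTER_CUBIC)])
cv2.imwrite('pics/d2.png',cv2.cvtColor(o,cv2.COLOR_RGB2BGR)); print(s['position'],s['tool_rot'],s['contact_force'],s['grip_force'])
E
```

```text
[523.17632695 226.07810754  30.9637296 ] [ 1.7999347e+02 -2.2420912e-02 -9.1237348e+01] [ 0.56359708  0.84884161 -0.0277551 ] 79.19140934944153
```

View pics/d2.png

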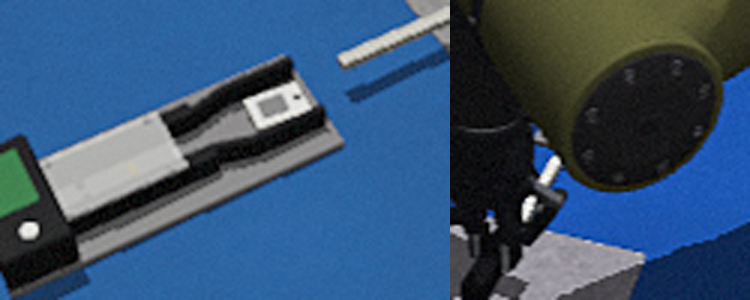

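Scene: the blade tip is at crop (341,58), i.e. pixel (243.5,209.5), pointing at the bay; the arm blocks the side view.

```bash
python3 - <<'E'
from h import *
import pickle
s,D=pickle.load(open('d2.pkl','rb')); c=D['scene']; im=c['img'].astype(int)
m=np.zeros(im.shape[:2],np.uint8); m[185:216,238:285]=(im[185:216,238:285].min(2)>135)
nc,l,st,ce=cv2.connectedComponentsWithStats(m); i=1+st[1:,4].argmax(); ys,xs=np.where(l==i); print(st[i])
q=cv2.boxPoints(cv2.minAreaRect(np.c_[xs,ys].astype(np.float32))); print(q.tolist(),ray(c,q,37.3).round(1).tolist())
R,t=np.array(c['R']),np.array(c['t'])
uv=np.c_[xs,ys,np.ones(len(xs))]; d=c['depth'][ys,xs]; W=((uv@np.linalg.inv(c['K']).T)*d[:,None]-t)@R
ok=(d>0)&(W[:,2]>15)&(W[:,2]<60); W=W[ok]
for lo in range(30,160,15):
    k=(W[:,1]>=lo)&(W[:,1]<lo+15)
    if k.any(): print(lo,k.sum(),W[k].mean(0).round(1),np.percentile(W[k,2],85).round(1))
E
```

```text
[243 185  42  27 346]
[[237.21827697753906, 196.15174865722656], [280.2951965332031, 176.7671356201172], [287.2557373046875, 192.2349090576172], [244.17880249023438, 211.61952209472656]] [[476.4, 58.8, 37.3], [476.7, 181.6, 37.3], [527.5, 168.2, 37.3], [525.6, 49.1, 37.3]]
45 17 [520.1  55.2  38.1] 40.2
60 24 [520.2  67.8  37.5] 39.2
75 25 [520.4  82.8  37.8] 39.4
90 22 [520.9  97.5  37.6] 39.2
105 24 [520.1 112.7  37.4] 39.4
120 23 [521.2 127.5  37. ] 39.3
135 23 [521.3 142.7  37.4] 38.4
150 19 [521.3 156.9  37.5] 38.9
```

Request:
jog_arm([
  [0,0,0.3,0],
  [0,0,0.3,0],
  [0,0,0.2,0],
  [0.3,0,0.02,0],
  [0.4,0,0,0],
  [0.3,0,0,0],
  [0.2,0,0,0],
  [0.15,0,0,0],
  [0.15,0,0,0],
  [0.15,0,0,0],
  [0.1,0,0,0],
  [0,0,0,0],
])

```text
time: 8.77
position: [522.4, 190.7, 14.8]
tool_rot: [180.0, 0.0, -91.3]
contact_force: [0.2, 0.2, -0.8]
opening: 0.22
grip_force: 79.2
```

Request:
jog_arm([
  [0.15,0,0,0],
  [0.15,0,0,0],
  [0.15,0,0,0],
  [0.15,0,0,0],
  [0.15,0,0,0],
  [0.15,0,0,0],
  [0.15,0,0,0],
  [0.15,0,0,0],
  [0.15,0,0,0],
  [0.15,0,0,0],
  [0.1,0,0,0],
  [0,0,0,0],
])

```text
time: 9.77
position: [521.6, 158.6, 14.7]
tool_rot: [180.0, -0.0, -91.3]
contact_force: [-0.2, -0.6, -1.0]
opening: 0.216
grip_force: 79.2
```

```bash
python3 - <<'E'
from h import *
s=ctrl.get_state(); c=ctrl.camera('scene'); w=ctrl.camera('wrist')
o=np.hstack([cv2.resize(c['img'][200:290,120:260],(467,300),interpolation=cv2.INTER_CUBIC),cv2.resize(w['img'][0:240,136:376],(300,300))])
cv2.imwrite('pics/d3.png',cv2.cvtColor(o,cv2.COLOR_RGB2BGR)); print(s['position'],s['tool_rot'],s['contact_force'])
E
```

```text
[521.63864305 158.55321676  14.67078026] [ 1.79991691e+02 -1.65577977e-03 -9.12784977e+01] [-0.16405777 -0.63730753 -1.01158165]
```

View pics/d3.png

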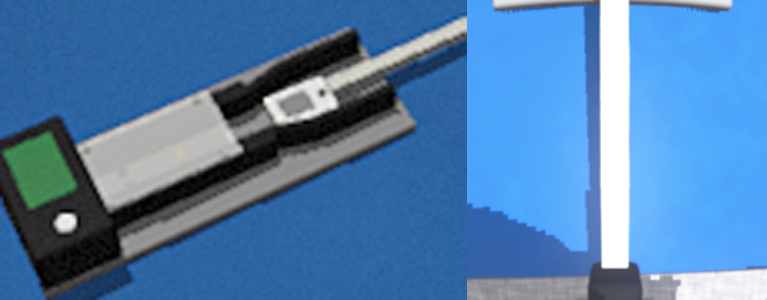

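Scene: the token (crop ~(300,100)) has straightened and is entering the funnel, with the blade square behind it.

Request:
jog_arm([
  [0.15,0,0,0],
  [0.15,0,0,0],
  [0.15,0,0,0],
  [0.15,0,0,0],
  [0.15,0,0,0],
  [0.15,0,0,0],
  [0.15,0,0,0],
  [0.15,0,0,0],
  [0.15,0,0,0],
  [0.15,0,0,0],
  [0.1,0,0,0],
  [0,0,0,0],
])

```text
time: 10.87
position: [521.0, 126.5, 14.7]
tool_rot: [180.0, -0.0, -91.3]
contact_force: [0.2, 0.8, -0.8]
opening: 0.217
grip_force: 79.0
```

Request:
jog_arm([
  [0.15,0,0,0],
  [0.15,0,0,0],
  [0.15,0,0,0],
  [0.15,0,0,0],
  [0.15,0,0,0],
  [0.1,0,0,0],
  [0,0,0,0],
])

```text
time: 11.45
position: [520.6, 109.9, 14.8]
tool_rot: [-180.0, 0.0, -91.3]
contact_force: [-0.6, 0.9, -0.8]
opening: 0.217
grip_force: 79.0
```

Request:
jog_arm([
  [0.15,0,0,0],
  [0.15,0,0,0],
  [0.15,0,0,0],
  [0.15,0,0,0],
  [0.1,0,0,0],
  [0,0,0,0],
])

```text
time: 11.95
position: [520.2, 95.4, 14.6]
tool_rot: [180.0, -0.0, -91.3]
contact_force: [0.3, -0.1, -1.1]
opening: 0.213
grip_force: 79.0
```

Request:
jog_arm([
  [0.1,0,0,0],
  [0.1,0,0,0],
  [0.1,0,0,0],
  [0,0,0,0],
])

```text
time: 12.28
position: [520.3, 90.8, 14.9]
tool_rot: [-180.0, 0.1, -91.3]
contact_force: [-1.2, 5.6, -0.5]
opening: 0.216
grip_force: 79.1
```

Request:
jog_arm([
  [0.1,0,0,0],
  [0.1,0,0,0],
  [0,0,0,0],
])

```text
time: 12.53
position: [520.2, 87.0, 14.9]
tool_rot: [-180.0, 0.1, -91.3]
contact_force: [-1.0, 6.8, -0.4]
opening: 0.217
grip_force: 79.1
```

Request:
jog_arm([
  [0.1,0,0,0],
  [0.1,0,0,0],
  [0.1,0,0,0],
  [0.1,0,0,0],
  [0,0,0,0],
])

```text
time: 12.95
position: [519.9, 79.2, 14.8]
tool_rot: [-180.0, 0.2, -91.3]
contact_force: [-2.0, 7.7, 0.5]
opening: 0.214
grip_force: 79.2
```

Request:
jog_arm([
  [0.1,0,0,0],
  [0.1,0,0,0],
  [0.1,0,0,0],
  [0,0,0,0],
])

```text
time: 13.28
position: [519.8, 73.4, 14.8]
tool_rot: [-180.0, 0.2, -91.3]
contact_force: [-2.8, 8.5, -0.1]
opening: 0.212
grip_force: 79.2
```

Request:
jog_arm([
  [0.1,0,0,0],
  [0.1,0,0,0],
  [0,0,0,0],
])

```text
time: 13.53
position: [519.7, 69.5, 14.8]
tool_rot: [-180.0, 0.2, -91.3]
contact_force: [-2.3, 8.0, 0.8]
opening: 0.213
grip_force: 79.2
```

Request:
jog_arm([
  [0.1,0,0,0],
  [0.1,0,0,0],
  [0,0,0,0],
])

```text
time: 13.78
position: [519.6, 65.6, 14.8]
tool_rot: [-180.0, 0.2, -91.3]
contact_force: [-3.1, 9.6, 0.3]
opening: 0.216
grip_force: 79.3
```

Request:
jog_arm([
  [0.07,0,0,0],
  [0.07,0,0,0],
  [0,0,0,0],
])

```text
time: 14.03
position: [519.5, 63.1, 14.9]
tool_rot: [-180.0, 0.2, -91.3]
contact_force: [-2.2, 10.0, 1.2]
opening: 0.213
grip_force: 79.3
```

Request:
jog_arm([
  [0.07,0,0,0],
  [0.07,0,0,0],
  [0,0,0,0],
])

```text
time: 14.28
position: [519.5, 60.3, 14.8]
tool_rot: [-180.0, 0.2, -91.3]
contact_force: [-2.6, 9.5, -0.5]
opening: 0.214
grip_force: 79.3
```

Request:
jog_arm([
  [0.05,0,0,0],
  [0.05,0,0,0],
  [0,0,0,0],
])

```text
time: 14.53
position: [519.4, 58.4, 14.8]
tool_rot: [-180.0, 0.2, -91.3]
contact_force: [-2.0, 10.4, 0.9]
opening: 0.217
grip_force: 79.3
```

Request:
jog_arm([
  [0.05,0,0,0],
  [0.05,0,0,0],
  [0,0,0,0],
])

```text
time: 14.78
position: [519.7, 56.3, 15.0]
tool_rot: [-179.9, 0.2, -91.2]
contact_force: [-0.8, 10.3, -0.4]
opening: 0.219
grip_force: 79.2
```

Request:
jog_arm([
  [0.05,0,0,0],
  [0,0,0,0],
])

```text
time: 14.95
position: [519.7, 55.4, 15.0]
tool_rot: [-179.9, 0.2, -91.2]
contact_force: [-1.2, 10.2, 0.4]
opening: 0.218
grip_force: 79.2
```

Request:
jog_arm([
  [0.05,0,0,0],
  [0,0,0,0],
])

```text
time: 15.12
position: [519.8, 54.9, 15.0]
tool_rot: [-179.9, 0.3, -91.2]
contact_force: [-2.5, 12.2, 1.2]
opening: 0.214
grip_force: 79.3
```

Request:
jog_arm([
  [0.03,0,0,0],
  [0,0,0,0],
])

```text
time: 15.28
position: [519.8, 54.7, 15.1]
tool_rot: [-179.9, 0.3, -91.2]
contact_force: [-1.9, 13.8, 0.7]
opening: 0.213
grip_force: 79.3
```

Request:
jog_arm([
  [-0.05,0,0,0],
  [-0.05,0,0,0],
  [-0.05,0,0,0],
  [0,0,0,0],
])

```text
time: 15.62
position: [519.5, 56.2, 14.8]
tool_rot: [-180.0, 0.1, -91.2]
contact_force: [-1.7, 7.6, 0.0]
opening: 0.213
grip_force: 79.1
```

Request:
jog_arm([
  [-0.05,0,0,0],
  [-0.05,0,0,0],
  [0,0,0,0],
])

```text
time: 15.87
position: [519.5, 57.7, 14.8]
tool_rot: [-180.0, 0.1, -91.2]
contact_force: [-1.0, 6.1, -0.0]
opening: 0.22
grip_force: 79.1
```

Request:
jog_arm([
  [-0.05,0,0,0],
  [-0.05,0,0,0],
  [0,0,0,0],
])

```text
time: 16.12
position: [519.4, 58.4, 14.6]
tool_rot: [180.0, -0.1, -91.2]
contact_force: [0.4, -0.7, -0.8]
opening: 0.213
grip_force: 79.0
```

Request:
jog_arm([
  [-0.3,0,0,0],
  [-0.6,0,0,0],
  [-0.8,0,0,0],
  [-0.8,0,0,0],
  [-0.8,0,0,0],
  [-0.8,0,0,0],
  [-0.8,0,0,0],
  [-0.8,0,0,0],
  [-0.8,0,0,0],
  [-0.6,0,0,0],
  [-0.4,0,0,0],
  [0,0,0,0],
])

```text
time: 17.12
position: [522.7, 210.3, 14.6]
tool_rot: [180.0, 0.0, -91.2]
contact_force: [0.5, -0.1, -0.9]
opening: 0.217
grip_force: 79.0
```

```bash
python3 - <<'E'
from h import *
s=ctrl.get_state(); c=ctrl.camera('scene')
cv2.imwrite('pics/d4.png',cv2.cvtColor(cv2.resize(c['img'][200:290,110:260],(750,450),interpolation=cv2.INTER_CUBIC),cv2.COLOR_RGB2BGR)); print(s['position'],s['contact_force'])
E
```

```text
[522.74390884 210.26276105  14.59575859] [ 0.49116278 -0.06325585 -0.86332151]
```

View pics/d4.png

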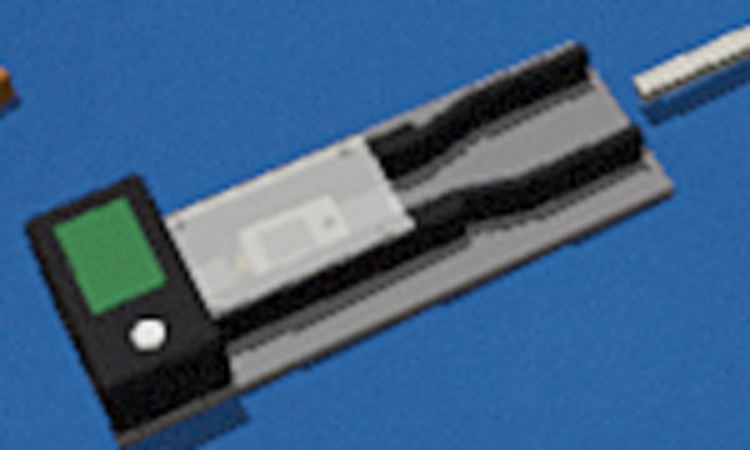

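The token shows through the cover at crop (292,235) and stayed put after the stick was drawn back, so it is caught. Now I'll lay the stick back on the mat.

Request:
jog_arm([
  [-0.3,0,-0.5,0],
  [-0.7,0.2,-0.5,0],
  [-1,0.2,0,0],
  [-1,0.2,0,0],
  [-1,0.2,0,0],
  [-1,0.2,0,0],
  [-0.8,0.15,0,0],
  [-0.5,0,0.4,0],
  [0,0,0.4,0],
  [0,0,0.3,0],
  [0,0,0.1,0],
  [0,0,0,0],
])

```text
time: 18.17
position: [502.2, 333.9, 9.4]
tool_rot: [179.9, -0.1, -91.3]
contact_force: [-0.0, -0.9, -0.7]
opening: 0.219
grip_force: 79.0
```

Request:
jog_arm([
  [0,0,0.05,0],
  [0,0,0.05,0],
  [0,0,0.025,0],
  [0,0,0,0],
  [0,0,0,0],
])

```text
time: 18.58
position: [502.7, 335.2, 8.5]
tool_rot: [-180.0, 0.0, -91.3]
contact_force: [-0.4, 1.0, -0.8]
opening: 0.214
grip_force: 79.0
```

Request:
jog_arm([
  [0,0,0.04,0],
  [0,0,0.04,0],
  [0,0,0,0],
])

```text
time: 18.83
position: [502.6, 335.3, 6.7]
tool_rot: [-180.0, 0.0, -91.3]
contact_force: [-0.4, 0.3, 0.7]
opening: 0.218
grip_force: 79.3
```

Slight contact, at the same height as the grasp. Releasing.

Request:
jog_arm([
  [0,0,0,0],
  [0,0,0,0],
  [0,0,0,0],
  [0,0,0,0],
  [0,0,0,0],
  [0,0,0,0],
  [0,0,0,0],
  [0,0,0,0],
], gripper=0.3)

```text
time: 19.5
position: [502.5, 335.2, 6.6]
tool_rot: [180.0, 0.0, -91.3]
contact_force: [0.3, 0.5, 0.2]
opening: 0.697
grip_force: 0.0
```

Request:
jog_arm([
  [0,0,-0.2,0],
  [0,0,-0.5,0],
  [0,0,-1,0],
  [0,0,-1,0],
  [0,0,-1,0],
  [0,0,-1,0],
  [0,0,-1,0],
  [0,0,-1,0],
  [0,0,-0.6,0],
  [0,0,-0.2,0],
  [0,0,0,0],
  [0,0,0,0],
])

```text
time: 20.5
position: [502.2, 335.1, 155.7]
tool_rot: [179.9, -0.0, -91.3]
contact_force: [-0.5, 0.5, 0.0]
opening: 0.698
grip_force: 0.0
```

```bash
python3 - <<'E'
from h import *
s=ctrl.get_state(); c=ctrl.camera('scene'); w=ctrl.camera('wrist')
o=np.hstack([c['img'][90:384,100:400],cv2.resize(w['img'],(392,294))])
cv2.imwrite('pics/d5.png',cv2.cvtColor(o,cv2.COLOR_RGB2BGR)); print(s['position'],s['contact_force'],s['opening'])
E
```

```text
[502.17860989 335.09845096 155.65625024] [-0.45829105  0.49114711  0.01213498] 0.6980319651517902
```

View pics/d5.png

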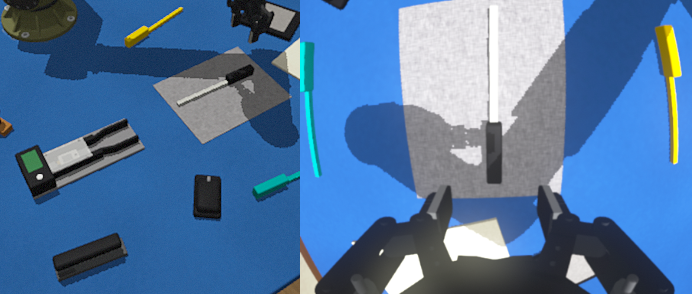

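The stick lies flat on the mat (handle ~(493,150), tip ~(493,8) in the wrist half). The token is still under the cover at (68,157), and the bystanders haven't moved.

```bash
python3 -c "
from workcell import ctrl
print(ctrl.sign_off())"
```

```text
the job is handed in; nothing more can be done
None
```

The job is handed in: the token was pushed home to about 14 N and stayed caught when I drew the stick back, the stick lies flat on the mat again, and nothing else in the final view had moved, all in about 21 s.

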